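# Hang the tool caddy on its keyhole studs and lock it

## Robot

A 6-joint arm with a two-finger parallel gripper is mounted at the origin on the work surface; the furniture and walls round the work are solid. World frame = base frame: x ahead of the robot, y to its left, z up, the work surface at z = 0. Lengths are in m, angles in rad, forces in N, time in s.
With the tool pointing down it reaches from about 0.3 to 0.75 m from the base axis. Payload 8.5 kg.
Tool frame: the origin (TCP) lies at the very end of the fingers, on their centre line; the grasp point (between the pads) lies 19 mm behind it; z points along the fingers, y is the line along which they close (so a half turn about z gives the same grasp; the last joint's range is limited). The gripper opens to 88 mm and grips with 3 to 60 N. Pads are 18 mm wide; open, the fingers measure 123 mm over their backs; the gripper's body (75 mm by 187 mm) begins 45 mm behind the grasp point.
Start: joints at [-1.454, 0.381, 1.297, -0, 1.464, -0.215], TCP at [0.179, -0.52, 0.239] pointing down, gripper open.
Joint ranges: [-3.11, 3.11], [-0.89, 2.33], [0.22, 2.48], [-1.42, 4.56], [0.17, 2.85], [-2.88, 2.88]. Speed limits (rad/s): [2.39, 2.39, 3.14, 3.14, 3.14, 3.14].

## Interface

Orientations are given as a unit quaternion [w, x, y, z].
In Python, from cell import sensors, get_image, camera_params, job gives the robot as it stands. The module is installed in compiled form; this text tells all that it offers.
- The arm moves only by the tool play_rows, never from a script. Its argument "commands" is a list of rows, each an object with "linear": the shift along the tool's x, y, z normalised to -1 to 1, where 1 is 0.03 m, a list of three; "yaw": the turn about the tool's z normalised to -1 to 1, where 1 is 4 degrees; "claw": the opening, from 0 (shut) to 1 (fully open). In form: [{"linear": [x, y, z], "yaw": yaw, "claw": claw}, ...]. A call has 1 to 20 rows; each row shifts and turns the commanded pose from where the row before left it, along the tool's axes as they then stand; what a row does not reach is not made up. A row lasts 1/10 s, in which the tool goes at most 50 mm and 8.59 degrees, less where a joint would pass 70% of its speed; a pose out of reach is approached as far as the arm can. A call with a number of a shift or a turn outside -1 to 1 is refused whole. A call with a gripper value outside its range is refused whole. The fingers move at their own pace and stop on an object; "grip_force" is the grip in N (left out, the last holds). Time passes only in rows, so rows that do not move let the fingers close. It gives the time, the measured TCP pose, the force, the opening and the grip force at its end, in the units of the state.
- sensors.read_state(): the state, without advancing time (a new reading comes with each control period).
- get_image(name): name is "side" or "top"; returns (picture, depth): 400x640x3 uint8, red, green, blue; 400x640 float32, m along the optical axis (not along the pixel's ray), 0 where there is no reading.
- camera_params(name): a dict with "camera_matrix" (3x3 intrinsics, pixels), "distortion" ([k1, k2, p1, p2, k3] as OpenCV has them; the pictures are not rectified), "R" (3x3) and "t" (3): a world point X has camera coordinates R X + t. Camera axes: x right, y down, z forward; pixel columns grow to the right and rows downward; lengths in m; the calibration is good to about 2 mm. A picture is of the moment at which its call begins. camera_params takes no time and is no camera call.
- job.job_done(): hands the job in; it is judged then, once.
The state is a dict: "time": time; "joints": joint angles; "qvel": joint speeds; "joint_efforts": joint torques, N m; "position": TCP position; "tool_rot": TCP orientation; "force": force on the tool from outside, world axes, zero at the start; "moment": the same for the moment, N m; "grip_width": finger opening in m; "finger_force": force on a finger pad.
Only numpy, scipy, OpenCV 4.12 (cv2) and the standard library are available. Lean on these libraries where they do the work, as an engineer would, in place of code of your own. Each camera call takes 0.05 s, during which the arm holds its last target. There are 200 camera calls.

## Task

Hang the blue tool caddy on the wooden stand: slip its two keyholes over the two headed studs, slide it down until it hangs fully home behind the heads, and let go. Then lock it by turning the red knob clockwise (seen from above), letting go and taking it again as often as needed, until the brass keeper has come round to its stop and lies along the top edge of the caddy's back plate. Do not push the things lying around, and leave the caddy hanging upright.

Things in the scene. Friction and masses are not known exactly. Their poses are not given: they have to be found in the camera images.
- caddy: Blue sheet-steel tool tray, loose, 0.25 to 0.45 kg, upright on the bench at the start. Origin: centre of its underside, z up, open front to -x. In its frame (mm): tray x -30..25, y -85..85, 34 high; flat back plate x 25..30, y -85..85, z 0..125, with two keyholes; black handle block on the plate's top middle, x -28..25, z 110..142, flat sides at y = -12 and 12
- caddy_handle (a point): Point inside the black handle at (-4, 0, 126) mm in the caddy's frame, midway between its flat sides (24 mm apart); grip here from above, fingers closing along the caddy's y; axes as the caddy's
- caddy_seat (a point): Point on the back face of the back plate midway between the upper slot ends, at (30, 0, 94) mm in the caddy's frame; it meets stud_mid when the caddy hangs home; axes as the caddy's
- stand: Wooden stand, fixed. Origin on the bench under the front face of its upright board; z up; the front faces its own -x. In its frame (mm): base plate x -45..20, y -93..152, 10 thick; board x 0..18, y -90..152, top z 150; two studs at z 125; a 30 mm post at (-4, 135), z up to 158, carries the keeper. The hung caddy has the same yaw and its origin at x -30 to -33, y 0, z 31
- stud_mid (a point): Point on the board's front face midway between the studs, at (0, 0, 125) mm in the stand's frame, axes as the stand's. The steel studs stick out to -x, 50 mm to either side in y: neck 7 mm thick and 8 long, then a bevelled head 16 mm across and 6 thick (ends at x -14). The caddy goes on from the front 28 mm above home until its plate is at the board, then 28 mm straight down
- keeper (a joint): Keeper with red knob on the stand's post, vertical hinge at (-4, 135) mm in the stand's frame. Radians, growing clockwise from above, 0 to stop at 2.6; starts at 0 to 0.3, behind the board; stays where left (friction 0.06 N m). The brass arm, 86 x 18 mm, points at angle 1.03 - value from the stand's +x (towards +y): at 2.6 along -y, 4 mm above the hung plate's top edge
- keeper_grip (a point): Middle of the red knob bar, on the hinge axis, at (-4, 135, 190) mm in the stand's frame. The bar is 46 mm long (along the brass arm), 14 mm wide, z 172..206; pinch it across its width from above and turn; the brass arm's top is at z = 166
- wax_block: Yellow beeswax cake 35x52x19 mm, bystander; origin at the centre of its underside
- masking_tape: Flat roll of cream tape, 103 mm across, 25 mm high, bystander; origin at the centre of its underside
- tea_mug: Green and white mug 78x109x101 mm, bystander; origin at the centre of its underside
- caddy_entry (a point): Point on the back face of the back plate midway between the entry holes, at (30, 0, 66) mm in the caddy's frame. Two round entry holes, 24 mm in diameter, are centred 50 mm to either side of it in y; from each an 11 mm wide slot runs straight up and ends round at z = 97.5

How it is judged:
By the outcome, as a careful person would: the job done as asked, in the order asked, and still so for the second after the job is handed in, with the robot touching nothing.
It also fails if it takes over 67 s, if anything falls off the work surface, if the arm or the gripper's body presses on something with over 40 N, if the wrist force passes 120 N, or if a joint passes its speed limit or range.

## Working session

There is one attempt and no reset: what is moved stays moved. The work goes in short steps, Python scripts to look and compute and a tool call to move; the robot and the scene stay as the last step left them, time stands still between calls to the robot, and variables do not carry over. Pictures are saved under pics/ and viewed, at most 10 in all, crops included, and the job is handed in when it is done.

Besides the shell and the picture viewer there is one more tool, called after ">>>" as name(argument=value, ...), one argument or row to a line, values as JSON. play_rows: Moves the arm, as the interface text tells. Its arguments: {"type":"object","properties":{"commands":{"type":"array","items":{"type":"object","properties":{"linear":{"type":"array","items":{"type":"number","minimum":-1,"maximum":1}},"yaw":{"type":"number","minimum":-1,"maximum":1},"claw":{"type":"number"}}}},"grip_force":{"type":"number"}},"required":["commands"]}

```bash
mkdir -p pics; cat > h.py <<'E'
import numpy as np, cv2
from cell import sensors,get_image,camera_params,job
def snap(n,f):
    im,d=get_image(n); cv2.imwrite('pics/'+f+'.png',im[:,:,::-1]); np.savez('pics/'+f+'.npz',im=im,d=d); return im,d
def cloud(n,d):
    p=camera_params(n);K=np.array(p['camera_matrix']);D=np.array(p['distortion'],float);R=np.array(p['R']);t=np.array(p['t'])
    v,u=np.mgrid[0:400,0:640]
    q=cv2.undistortPoints(np.stack([u.ravel(),v.ravel()],1).astype(np.float64)[:,None],K,D)[:,0]
    z=d.ravel().astype(float); C=np.c_[q*z[:,None],z]
    W=((C-t)@R).reshape(400,640,3); W[d<=0]=np.nan
    return W
E
python3 - <<'E'
from h import *
a,d1=snap('side','s0');b,d2=snap('top','t0')
cv2.imwrite('pics/both0.png',cv2.resize(np.vstack([a,b])[:,:,::-1],(480,600)))
for n in('side','top'):
    p=camera_params(n);R=np.array(p['R']);print(n,-R.T@np.array(p['t']),R[2],p['camera_matrix'])
s=sensors.read_state();print(s['time'],s['position'],s['tool_rot'],s['grip_width'],s['force'])
E
```

```text
side [0.0456139  0.78192894 0.83873668] [ 0.41381345 -0.61523159 -0.67100561] [[424.13800772   0.         323.2241468 ]
 [  0.         424.13800772 198.6793965 ]
 [  0.           0.           1.        ]]
top [-0.07702918  0.19376797  1.55911091] [ 0.35416514 -0.03679668 -0.9344587 ] [[480.40113019   0.         314.2559115 ]
 [  0.         480.40113019 199.23851437]
 [  0.           0.           1.        ]]
0.1 [ 0.17913172 -0.51976725  0.23821409] [-6.32461057e-04  9.86269331e-01  1.65143588e-01  3.32708423e-05] 0.08797420034345113 [ 1.1943968  -0.63718677 -0.11566966]
```

View pics/s0.png

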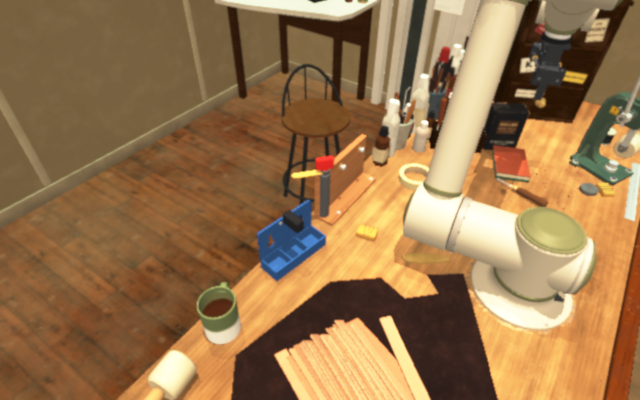

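View pics/t0.png

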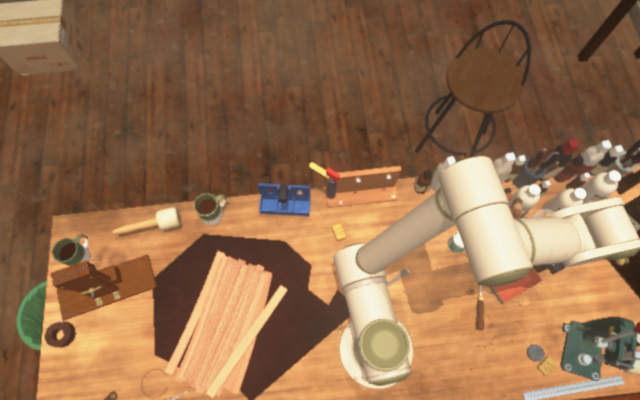

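The side view shows the blue caddy at (290,240), the stand at (345,185) with the red knob at (325,163), and the wax at (367,232). In the top view the caddy is at (285,198), the stand at (365,185), the knob at (333,174) and the mug at (208,208).

```bash
cat > m.py <<'E'
from h import *
def hsv(im): return cv2.cvtColor(im,cv2.COLOR_RGB2HSV)
def load(n,f): z=np.load('pics/'+f+'.npz'); return hsv(z['im']),cloud(n,z['d'])
def box(P): return (np.percentile(P,2,axis=0).round(4),np.percentile(P,98,axis=0).round(4),len(P))
def rect(P):
    (c,s,a)=cv2.minAreaRect((P[:,:2]*1000).astype(np.float32)); return np.round(c,1),np.round(s,1),round(a,2)
E
python3 - <<'E'
from m import *
for n,f in(('side','s0'),('top','t0')):
    H,W=load(n,f); h,s,v=[H[...,i].astype(int) for i in range(3)]
    ok=np.isfinite(W[...,0])
    reg=ok&(W[...,0]>.25)&(W[...,0]<.85)&(W[...,1]>-.25)&(W[...,1]<.5)&(W[...,2]>-.02)
    blue=reg&(h>100)&(h<125)&(s>120)&(v>60)
    red=reg&((h<4)|(h>174))&(s>170)&(W[...,2]>.12)
    yel=reg&(h>18)&(h<34)&(s>120)&(W[...,2]>.1)
    wood=reg&(h<18)&(s>60)&(W[...,2]>.05)&(W[...,2]<.155)&~red
    print(n)
    for k,m in(('blue',blue),('red',red),('yel',yel),('wood',wood)):
        P=W[m]; print(k,box(P),rect(P))
    B=W[blue]; T=B[B[:,2]>.06]; print('plate',box(T),rect(T))
    wt=W[wood]; wt=wt[wt[:,2]>.14]; print('boardtop',box(wt),rect(wt))
    dark=reg&(v<60)&(W[...,2]>.1)&(W[...,2]<.2)&(W[...,1]>.05); print('dark',box(W[dark]),rect(W[dark]))
    yw=reg&(h>18)&(h<34)&(s>150)&(W[...,2]>.012)&(W[...,2]<.03); print('wax',box(W[yw]))
    gr=reg&(h>35)&(h<85)&(s>60)&(W[...,1]>.2); print('mug',box(W[gr]))
E
```

```text
side
blue (array([0.461 , 0.1522, 0.0013]), array([0.5387, 0.3187, 0.1248]), 2567) (array([499.4, 235. ]), array([170.7,  64. ]), 80.44)
red (array([0.5035, 0.0622, 0.1739]), array([0.5342, 0.0945, 0.2071]), 213) (array([520. ,  77.1]), array([42.1, 16. ]), 47.77)
yel (array([0.2927, 0.0567, 0.101 ]), array([0.5753, 0.4604, 0.1684]), 150) (array([503.9, 213.2]), array([519.7, 282.5]), 66.51)
wood (array([ 0.4747, -0.2383,  0.0534]), array([0.5382, 0.4942, 0.1512]), 1885) (array([395.3, 123.8]), array([290.6, 748.9]), 0.77)
plate (array([0.5102, 0.153 , 0.0617]), array([0.5396, 0.3114, 0.1263]), 728) (array([501.6, 235.8]), array([168.4,  59.5]), 80.22)
boardtop (array([ 0.5059, -0.146 ,  0.1407]), array([0.541 , 0.2249, 0.1529]), 299) (array([503.9,  26.7]), array([288.7, 326.4]), 37.12)
dark (array([0.4715, 0.2292, 0.1159]), array([0.5183, 0.2505, 0.1436]), 193) (array([494.2, 236.5]), array([25. , 48.1]), 78.94)
wax (array([0.3612, 0.0471, 0.0142]), array([0.4106, 0.0822, 0.0208]), 177)Traceback (most recent call last):
  File "<stdin>", line 17, in <module>
  File "m.py", line 4, in box
    def box(P): return (np.percentile(P,2,axis=0).round(4),np.percentile(P,98,axis=0).round(4),len(P))
                        ~~~~~~~~~~~~~^^^^^^^^^^^^
    return _quantile_unchecked(
        a, q, axis, out, overwrite_input, method, keepdims, weights)
    return _ureduce(a,
                    func=_quantile_ureduce_func,
    ...<5 lines>...
                    overwrite_input=overwrite_input,
                    method=method)
    r = func(a, **kwargs)
    result = _quantile(arr,
                       quantiles=q,
    ...<2 lines>...
                       out=out,
                       weights=wgt)
    slices_having_nans = np.isnan(arr[-1, ...])
                                  ~~~^^^^^^^^^
IndexError: index -1 is out of bounds for axis 0 with size 0
```

```bash
python3 - <<'E'
import cv2,numpy as np
a=cv2.imread('pics/s0.png')[110:290,230:400];b=cv2.imread('pics/t0.png')[140:230,240:420]
a=cv2.resize(a,(566,600),interpolation=3)
cv2.imwrite('pics/c1.png',a)
cv2.imwrite('pics/c2.png',cv2.resize(b,(800,400),interpolation=3))
E
```

```text
(no output)
```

View pics/c2.png

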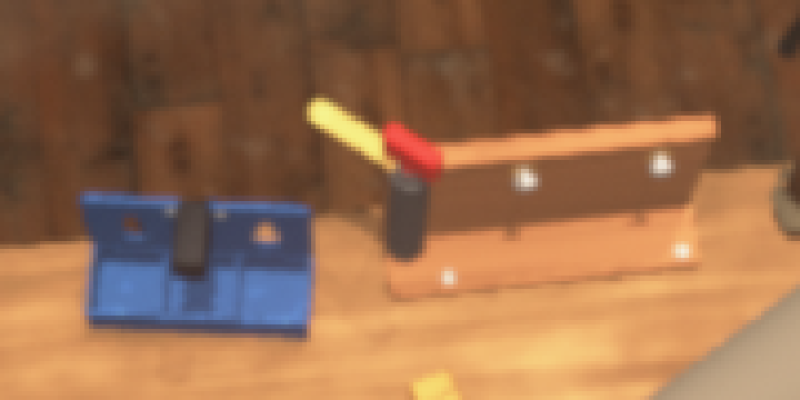

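The crop shows the caddy on the left, with its handle at (190,235), and the board on the right, with stud heads at (525,180) and (660,163). The knob is at (412,148) and the keeper points back-left, as expected. Next I'll fit the lines.

```bash
python3 - <<'E'
from m import *
def line(P):  # along y: x=a+b*y, robust
    P=P.astype(np.float32); vx,vy,x0,y0=cv2.fitLine(P[:,:2].copy(),cv2.DIST_HUBER,0,.001,.001).ravel()
    if vy<0: vx,vy=-vx,-vy
    return 'yaw %.4f c (%.4f %.4f)'%(-np.arctan2(vx,vy),x0,y0), [round(float(q),4) for q in np.percentile(P[:,1],[.5,99.5])],len(P)
for n,f in(('side','s0'),('top','t0')):
    H,W=load(n,f); h,s,v=[H[...,i].astype(int) for i in range(3)]
    X,Y,Z=np.moveaxis(W,2,0)
    reg=np.isfinite(X)&(X>.25)&(X<.85)&(Z>.003)
    blue=reg&(h>100)&(h<125)&(s>120)&(v>50)&(Y>.1)&(Y<.4)
    print(n,'platefront',line(W[blue&(Z>.055)&(X>.5)]))
    for z0,z1 in((.119,.13),):
        print('platetop',line(W[blue&(Z>z0)&(Z<z1)]))
    print('rect',rect(W[blue]))
    dk=reg&(v<70)&(Z>.105)&(Z<.16)&(Y>.15)&(Y<.32)&(X<.53); print('handle',rect(W[dk]),box(W[dk]))
    dt=dk&(Z>.137);print('handletop',rect(W[dt]),dt.sum())
    wood=reg&(h<20)&(s>60)&(Y>-.25)&(Y<.12)&(X>.45)&(X<.6)
    print('btop',line(W[wood&(Z>.146)&(Z<.156)]),rect(W[wood&(Z>.146)&(Z<.156)]))
    print('bface',line(W[wood&(Z>.05)&(Z<.14)]))
    red=reg&((h<6)|(h>172))&(s>150)&(Z>.165)&(Y<.12)&(Y>.04); print('red',rect(W[red]), 'top',rect(W[red&(Z>.2)]),box(W[red]))
    st=reg&(s<70)&(v>120)&(Z>.1)&(Z<.145)&(Y>-.15)&(Y<.1)&(X>.45)&(X<.56)
    nc,L,S,C=cv2.connectedComponentsWithStats(st.astype(np.uint8))
    for i in range(1,nc):
        if S[i,4]>3: print('stud',C[i].round(1),np.median(W[L==i],0).round(4),S[i,4])
    yel=reg&(h>18)&(h<36)&(s>110)&(Z>.14)&(Z<.19)&(Y>.04)&(Y<.25); print('keeper',box(W[yel]),rect(W[yel]))
E
```

```text
side platefront ('yaw -0.1713 c (0.5264 0.2403)', [0.1506, 0.3132], 778)
platetop ('yaw -0.1672 c (0.5242 0.2243)', [0.1511, 0.3124], 148)
rect (array([499.4, 235. ]), array([170.7,  64. ]), 80.44)
handle (array([496.2, 236.1]), array([25. , 52.1]), 78.94) (array([0.4713, 0.2281, 0.1149]), array([0.5203, 0.2501, 0.1439]), 290)
handletop (array([495.1, 236.2]), array([24.3, 50. ]), 79.95) 149
btop ('yaw 0.0138 c (0.5304 -0.0498)', [-0.1487, 0.0902], 253) (array([524.2, -29.8]), array([ 34.5, 241.3]), 1.6)
bface ('yaw -0.0116 c (0.5244 -0.0549)', [-0.2483, 0.0925], 1278)
red (array([518.8,  75.8]), array([45.6, 16. ]), 47.77) top (array([518.8,  75.3]), array([45. , 15.2]), 48.12) (array([0.5031, 0.0616, 0.1718]), array([0.5342, 0.0944, 0.2071]), 227)
stud [361.8 149.2] [ 0.5142 -0.1088  0.1287] 17
stud [343.  166.6] [ 0.5136 -0.0071  0.128 ] 20
keeper (array([0.2908, 0.0572, 0.1509]), array([0.5753, 0.14  , 0.1689]), 151) (array([435.8,  87. ]), array([298.3,  47.2]), 13.11)
top platefront ('yaw -0.1825 c (0.5341 0.2915)', [0.2741, 0.306], 11)
platetop ('yaw -0.1825 c (0.5341 0.2915)'
[... 165 characters left out ...]
0.1232]), array([0.5044, 0.2487, 0.1465]), 25)
handletop (array([486. , 236.4]), array([22.7, 35.8]), 84.24) 15
btop ('yaw 0.0208 c (0.5295 -0.0440)', [-0.1474, 0.088], 291) (array([527.5, -29.8]), array([ 31.9, 238.5]), 3.92)
bface ('yaw -0.0586 c (0.5180 -0.1090)', [-0.2483, 0.0912], 956)
red (array([517.5,  74.2]), array([44.9, 14.8]), 50.85) top (array([517.7,  74.5]), array([44. , 14.8]), 50.95) (array([0.5001, 0.0588, 0.182 ]), array([0.5341, 0.0906, 0.2097]), 91)
stud [388.3 176.9] [ 0.513  -0.1098  0.1289] 16
stud [358.  180.4] [ 0.5124 -0.0099  0.1279] 17
keeper (array([0.5297, 0.095 , 0.159 ]), array([0.5751, 0.139 , 0.1715]), 91) (array([551.8, 115.8]), array([61.3, 20.8]), 48.78)
```

```bash
cat > g.py <<'E'
from h import *
def plan(x,y,z,phi_deg):
    s=sensors.read_state();w,a,b,c=s['tool_rot'];p=s['position']
    X=np.array([1-2*(b*b+c*c),2*(a*b+w*c)]);cur=np.degrees(np.arctan2(X[1],X[0]))
    dy=(cur-phi_deg+180)%360-180; f=np.radians(phi_deg); d=np.array([x,y,z])-p
    t=np.array([d[0]*np.cos(f)+d[1]*np.sin(f),d[0]*np.sin(f)-d[1]*np.cos(f),-d[2]])
    print('t',round(s['time'],2),'pos',np.round(p,4),'phi',round(cur,2),'| turn first (units)',round(dy/4,2),'then lin units',(t/.03).round(3),'| F',np.round(s['force'],1),'w',round(s['grip_width'],4),'q6',round(s['joints'][5],2))
E
python3 - <<'E'
from m import *; from g import plan
for n,f in(('side','s0'),('top','t0')):
    H,W=load(n,f); h,s,v=[H[...,i].astype(int) for i in range(3)]
    X,Y,Z=np.moveaxis(W,2,0)
    m=np.isfinite(X)&(h<20)&(s>60)&(Y>-.13)&(Y<.05)&(X>.515)&(X<.545)&(Z>.05)&(Z<.143)
    P=W[m]
    for i in range(5):
        A=np.c_[np.ones(len(P)),P[:,1]+.059,P[:,2]-.125]; k,*_=np.linalg.lstsq(A,P[:,0],rcond=None); r=P[:,0]-A@k
        P=P[abs(r)<max(.0015,2*r.std())]
    print(n,'face x at stud_mid %.4f yaw %.4f tilt %.3f n %d rms %.4f'%(k[0],-k[1],k[2],len(P),r.std()))
plan(.495,.236,.21,-9.86)
E
```

```text
side face x at stud_mid 0.5248 yaw 0.0046 tilt 0.000 n 662 rms 0.0007
top face x at stud_mid 0.5229 yaw 0.0038 tilt -0.002 n 483 rms 0.0011
t 0.1 pos [ 0.1791 -0.5198  0.2382] phi 19.01 | turn first (units) 7.22 then lin units [  6.059 -26.623   0.94 ] | F [ 1.2 -0.6 -0.1] w 0.088 q6 -0.22
```

>>> play_rows(
  commands=[
    {"linear": [0,0,0],"yaw": 0.9,"claw": 1},
    {"linear": [0,0,0],"yaw": 0.9,"claw": 1},
    {"linear": [0,0,0],"yaw": 0.9,"claw": 1},
    {"linear": [0,0,0],"yaw": 0.9,"claw": 1},
    {"linear": [0,0,0],"yaw": 0.9,"claw": 1},
    {"linear": [0,0,0],"yaw": 0.9,"claw": 1},
    {"linear": [0,0,0],"yaw": 0.9,"claw": 1},
    {"linear": [0,0,0],"yaw": 0.9,"claw": 1},
    {"linear": [0.2,-0.9,0],"claw": 1},
    {"linear": [0.2,-0.9,0],"claw": 1},
    {"linear": [0.2,-0.9,0],"claw": 1},
    {"linear": [0.2,-0.9,0],"claw": 1},
    {"linear": [0.2,-0.9,0],"claw": 1},
    {"linear": [0.2,-0.9,0],"claw": 1},
    {"linear": [0.2,-0.9,0],"claw": 1},
    {"linear": [0.2,-0.9,0],"claw": 1},
    {"linear": [0.2,-0.9,0],"claw": 1},
    {"linear": [0.2,-0.9,0],"claw": 1},
    {"linear": [0.2,-0.9,0],"claw": 1},
    {"linear": [0.2,-0.9,0],"claw": 1},
  ],
  grip_force=40,
)

```text
invalid input at $.commands[8]: expected keys linear, yaw, claw
```

>>> play_rows(
  commands=[
    {"linear": [0.2,-0.9,0],"claw": 1},
    {"linear": [0.2,-0.9,0],"claw": 1},
    {"linear": [0.2,-0.9,0],"claw": 1},
    {"linear": [0.2,-0.9,0],"claw": 1},
    {"linear": [0.2,-0.9,0],"claw": 1},
    {"linear": [0.2,-0.9,0],"claw": 1},
    {"linear": [0.2,-0.9,0],"claw": 1},
    {"linear": [0.2,-0.9,0],"claw": 1},
    {"linear": [0.2,-0.9,0],"claw": 1},
    {"linear": [0.2,-0.9,0],"claw": 1},
    {"linear": [0.2,-0.9,0],"claw": 1},
    {"linear": [0.2,-0.9,0],"claw": 1},
    {"linear": [0.3,-0.9,0],"claw": 1},
    {"linear": [0.3,-0.9,0],"claw": 1},
    {"linear": [0.3,-0.9,0],"claw": 1},
    {"linear": [0.3,-0.9,0],"claw": 1},
    {"linear": [0,0,0],"claw": 1},
    {"linear": [0,0,0],"claw": 1},
  ],
)

```text
invalid input at $.commands[0]: expected keys linear, yaw, claw
```

```bash
python3 -c "
from g import plan
plan(.4955,.236,.109,-9.86)"
```

```text
t 0.1 pos [ 0.1791 -0.5198  0.2382] phi 19.01 | turn first (units) 7.22 then lin units [  6.076 -26.626   4.307] | F [ 1.2 -0.6 -0.1] w 0.088 q6 -0.22
```

>>> play_rows(
  commands=[
    {"linear": [0,0,0],"yaw": 0.9,"claw": 1},
    {"linear": [0,0,0],"yaw": 0.9,"claw": 1},
    {"linear": [0,0,0],"yaw": 0.9,"claw": 1},
    {"linear": [0,0,0],"yaw": 0.9,"claw": 1},
    {"linear": [0,0,0],"yaw": 0.9,"claw": 1},
    {"linear": [0,0,0],"yaw": 0.9,"claw": 1},
    {"linear": [0,0,0],"yaw": 0.9,"claw": 1},
    {"linear": [0,0,0],"yaw": 0.9,"claw": 1},
    {"linear": [0.2,-0.9,0],"yaw": 0,"claw": 1},
    {"linear": [0.2,-0.9,0],"yaw": 0,"claw": 1},
    {"linear": [0.2,-0.9,0],"yaw": 0,"claw": 1},
    {"linear": [0.2,-0.9,0],"yaw": 0,"claw": 1},
    {"linear": [0.2,-0.9,0],"yaw": 0,"claw": 1},
    {"linear": [0.2,-0.9,0],"yaw": 0,"claw": 1},
    {"linear": [0.2,-0.9,0],"yaw": 0,"claw": 1},
    {"linear": [0.2,-0.9,0],"yaw": 0,"claw": 1},
    {"linear": [0.2,-0.9,0],"yaw": 0,"claw": 1},
    {"linear": [0.2,-0.9,0],"yaw": 0,"claw": 1},
    {"linear": [0.2,-0.9,0],"yaw": 0,"claw": 1},
    {"linear": [0.2,-0.9,0],"yaw": 0,"claw": 1},
  ],
  grip_force=40,
)

```text
time: 2.1
position: [0.3053, -0.2118, 0.2386]
tool_rot: [-0.0, 0.996, -0.085, -0.0]
force: [-0.2, -1.0, -0.4]
grip_width: 0.0883
finger_force: 0.0
```

>>> play_rows(
  commands=[
    {"linear": [0.2,-0.9,0],"yaw": 0,"claw": 1},
    {"linear": [0.2,-0.9,0],"yaw": 0,"claw": 1},
    {"linear": [0.2,-0.9,0],"yaw": 0,"claw": 1},
    {"linear": [0.2,-0.9,0],"yaw": 0,"claw": 1},
    {"linear": [0.2,-0.9,0],"yaw": 0,"claw": 1},
    {"linear": [0.2,-0.9,0],"yaw": 0,"claw": 1},
    {"linear": [0.2,-0.9,0],"yaw": 0,"claw": 1},
    {"linear": [0.2,-0.9,0],"yaw": 0,"claw": 1},
    {"linear": [0.2,-0.9,0],"yaw": 0,"claw": 1},
    {"linear": [0.2,-0.9,0],"yaw": 0,"claw": 1},
    {"linear": [0.2,-0.9,0],"yaw": 0,"claw": 1},
    {"linear": [0.2,-0.9,0],"yaw": 0,"claw": 1},
    {"linear": [0.3,-0.9,0],"yaw": 0,"claw": 1},
    {"linear": [0.3,-0.9,0],"yaw": 0,"claw": 1},
    {"linear": [0.3,-0.9,0],"yaw": 0,"claw": 1},
    {"linear": [0.3,-0.9,0],"yaw": 0,"claw": 1},
    {"linear": [0,0,0],"yaw": 0,"claw": 1},
    {"linear": [0,0,0],"yaw": 0,"claw": 1},
  ],
)

```text
time: 3.9
position: [0.4847, 0.1944, 0.2382]
tool_rot: [0.0, 0.996, -0.085, -0.001]
force: [-0.7, -0.1, -0.7]
grip_width: 0.0883
finger_force: 0.0
```

```bash
python3 -c "
from g import plan
plan(.4955,.236,.109,-9.86)"
```

```text
t 3.9 pos [0.4847 0.1944 0.2382] phi -9.74 | turn first (units) 0.03 then lin units [ 0.117 -1.428  4.308] | F [-0.7 -0.1 -0.7] w 0.0883 q6 1.9
```

>>> play_rows(
  commands=[
    {"linear": [0.06,-0.7,0],"yaw": 0,"claw": 1},
    {"linear": [0.06,-0.73,0],"yaw": 0,"claw": 1},
    {"linear": [0,0,0.7],"yaw": 0,"claw": 0.9},
    {"linear": [0,0,0.7],"yaw": 0,"claw": 0.8},
    {"linear": [0,0,0.7],"yaw": 0,"claw": 0.7},
    {"linear": [0,0,0.7],"yaw": 0,"claw": 0.6},
    {"linear": [0,0,0.6],"yaw": 0,"claw": 0.6},
    {"linear": [0,0,0.5],"yaw": 0,"claw": 0.6},
    {"linear": [0,0,0.4],"yaw": 0,"claw": 0.6},
    {"linear": [0,0,0],"yaw": 0,"claw": 0.6},
    {"linear": [0,0,0],"yaw": 0,"claw": 0.4},
    {"linear": [0,0,0],"yaw": 0,"claw": 0.3},
    {"linear": [0,0,0],"yaw": 0,"claw": 0.2},
    {"linear": [0,0,0],"yaw": 0,"claw": 0.1},
    {"linear": [0,0,0],"yaw": 0,"claw": 0},
    {"linear": [0,0,0],"yaw": 0,"claw": 0},
    {"linear": [0,0,0],"yaw": 0,"claw": 0},
    {"linear": [0,0,0],"yaw": 0,"claw": 0},
    {"linear": [0,0,0],"yaw": 0,"claw": 0},
  ],
  grip_force=45,
)

```text
time: 5.8
position: [0.4961, 0.2361, 0.1102]
tool_rot: [-0.0, 0.996, -0.085, 0.0]
force: [-1.1, -1.1, 5.6]
grip_width: 0.0235
finger_force: 45.0
```

```bash
python3 - <<'E'
from g import plan
from m import *
plan(.4955,.236,.109,-9.86)
im,d=snap('side','s1')
cv2.imwrite('pics/c3.png',cv2.resize(im[100:300,200:440,::-1],(720,600)))
E
```

```text
t 5.8 pos [0.4961 0.2361 0.1102] phi -9.78 | turn first (units) 0.02 then lin units [-0.019  0.007  0.042] | F [-1.1 -1.1  5.6] w 0.0235 q6 1.97
```

View pics/c3.png

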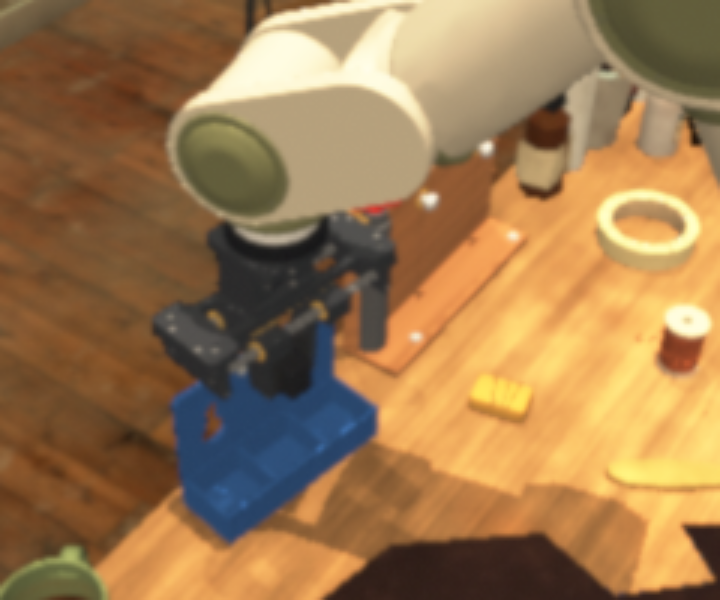

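>>> play_rows(
  commands=[
    {"linear": [0,0,-0.1],"yaw": 0,"claw": 0},
    {"linear": [0,0,-0.3],"yaw": 0,"claw": 0},
    {"linear": [0,0,-0.4],"yaw": 0,"claw": 0},
    {"linear": [0,0,-0.4],"yaw": 0,"claw": 0},
    {"linear": [-0.4,0.07,-0.4],"yaw": 0,"claw": 0},
    {"linear": [-0.4,0.07,-0.4],"yaw": 0,"claw": 0},
    {"linear": [-0.4,0.07,-0.1],"yaw": 0,"claw": 0},
    {"linear": [-0.4,0.07,0],"yaw": 0,"claw": 0},
    {"linear": [-0.4,0.07,0],"yaw": 0,"claw": 0},
    {"linear": [0,0,0],"yaw": -0.4,"claw": 0},
    {"linear": [0,0,0],"yaw": -0.5,"claw": 0},
    {"linear": [0,0,0],"yaw": -0.5,"claw": 0},
    {"linear": [0,0,0],"yaw": -0.5,"claw": 0},
    {"linear": [0,0,0],"yaw": -0.4,"claw": 0},
    {"linear": [0,0,0],"yaw": -0.2,"claw": 0},
    {"linear": [0,0,0],"yaw": 0,"claw": 0},
  ],
)

```text
time: 7.45
position: [0.4351, 0.2359, 0.1726]
tool_rot: [0.0, 1.0, 0.002, -0.0]
force: [-0.7, 0.0, -3.2]
grip_width: 0.024
finger_force: 45.0
```

```bash
python3 -c "
from g import plan
plan(.44,-.059,.171,0.3)"
```

```text
t 7.45 pos [0.4351 0.2359 0.1726] phi 0.23 | turn first (units) -0.02 then lin units [0.112 9.83  0.055] | F [-0.7  0.  -3.2] w 0.024 q6 1.82
```

>>> play_rows(
  commands=[
    {"linear": [0,0.3,0],"yaw": 0,"claw": 0},
    {"linear": [0,0.6,0],"yaw": 0,"claw": 0},
    {"linear": [0,0.7,0],"yaw": 0,"claw": 0},
    {"linear": [0,0.7,0],"yaw": 0,"claw": 0},
    {"linear": [0,0.7,0],"yaw": 0,"claw": 0},
    {"linear": [0,0.7,0],"yaw": 0,"claw": 0},
    {"linear": [0,0.7,0],"yaw": 0,"claw": 0},
    {"linear": [0,0.7,0],"yaw": 0,"claw": 0},
    {"linear": [0,0.7,0],"yaw": 0,"claw": 0},
    {"linear": [0,0.7,0],"yaw": 0,"claw": 0},
    {"linear": [0,0.7,0],"yaw": 0,"claw": 0},
    {"linear": [0,0.7,0],"yaw": 0,"claw": 0},
    {"linear": [0,0.7,0],"yaw": 0,"claw": 0},
    {"linear": [0,0.6,0],"yaw": 0,"claw": 0},
    {"linear": [0,0.3,0],"yaw": 0,"claw": 0},
    {"linear": [0,0.23,0],"yaw": 0,"claw": 0},
    {"linear": [0,0,0],"yaw": 0,"claw": 0},
    {"linear": [0,0,0],"yaw": 0,"claw": 0},
  ],
)

```text
time: 9.25
position: [0.436, -0.0556, 0.1727]
tool_rot: [-0.0, 1.0, 0.002, -0.0]
force: [-0.3, 0.8, -2.9]
grip_width: 0.0237
finger_force: 45.0
```

```bash
cat > look.py <<'E'
from g import plan
from m import *
import sys
k=sys.argv[1]
plan(.44,-.059,.171,0.3)
for n in('side','top'):
    snap(n,n+k); H,W=load(n,n+k); h,s,v=[H[...,i].astype(int) for i in range(3)]
    X,Y,Z=np.moveaxis(W,2,0)
    b=np.isfinite(X)&(X>.3)&(X<.6)&(Y>-.3)&(Y<.15)&(h>100)&(h<125)&(s>120)&(v>40)&(Z>.02)
    P=W[b]; print(n,box(P),rect(P))
    F=P[(P[:,2]>P[:,2].max()-.07)]
    if len(F)>40:
        vx,vy,x0,y0=cv2.fitLine(F[:,:2].astype(np.float32),cv2.DIST_HUBER,0,.001,.001).ravel(); print('plate yaw',-np.arctan(vx/vy),'x0,y0',x0,y0,len(F),'y',np.percentile(F[:,1],[.5,99.5]),'z',F[:,2].max())
a=cv2.imread('pics/side%s.png'%k)[100:260,240:440];b=cv2.imread('pics/top%s.png'%k)[120:260,280:460]
cv2.imwrite('pics/v%s.png'%k,np.hstack([cv2.resize(a,(400,320)),cv2.resize(b,(400,320))]))
E
python3 look.py 2
```

```text
t 9.25 pos [ 0.436  -0.0556  0.1727] phi 0.22 | turn first (units) -0.02 then lin units [0.134 0.114 0.058] | F [-0.3  0.8 -2.9] w 0.0237 q6 1.17
side (array([ 0.4089, -0.1402,  0.0641]), array([0.4662, 0.0294, 0.1818]), 1520) (array([438.1, -55.8]), array([ 60.9, 175.1]), 0.16)
plate yaw 0.00016470352 x0,y0 0.46473432 -0.01705874 315 y [-0.08737137  0.02964507] z 0.18904175207328724Traceback (most recent call last):
  File "look.py", line 10, in <module>
    P=W[b]; print(n,box(P),rect(P))
                    ~~~^^^
  File "m.py", line 4, in box
    def box(P): return (np.percentile(P,2,axis=0).round(4),np.percentile(P,98,axis=0).round(4),len(P))
                        ~~~~~~~~~~~~~^^^^^^^^^^^^
    return _quantile_unchecked(
        a, q, axis, out, overwrite_input, method, keepdims, weights)
    return _ureduce(a,
                    func=_quantile_ureduce_func,
    ...<5 lines>...
                    overwrite_input=overwrite_input,
                    method=method)
    r = func(a, **kwargs)
    result = _quantile(arr,
                       quantiles=q,
    ...<2 lines>...
                       out=out,
                       weights=wgt)
    slices_having_nans = np.isnan(arr[-1, ...])
                                  ~~~^^^^^^^^^
IndexError: index -1 is out of bounds for axis 0 with size 0
```

```bash
sed -i "s/for n in('side','top')/for n in('side',)/; s/^a=.*$/a=cv2.imread('pics\/side%s.png'%k)[100:260,240:440]/; s/^cv2.imwrite.*$/cv2.imwrite('pics\/v%s.png'%k,cv2.resize(a,(750,600)))/" look.py
python3 - <<'E'
from m import *
H,W=load('side','side2'); h,s,v=[H[...,i].astype(int) for i in range(3)]
X,Y,Z=np.moveaxis(W,2,0)
m=np.isfinite(X)&(X>.455)&(X<.475)&(Y>-.15)&(Y<.04)&(h>100)&(h<125)&(s>120)&(Z>.1)&(Z<.183)
P=W[m]
for i in range(6):
    A=np.c_[np.ones(len(P)),P[:,1]+.0556,P[:,2]-.14];k,*_=np.linalg.lstsq(A,P[:,0],rcond=None);r=P[:,0]-A@k;P=P[abs(r)<max(.0015,2*r.std())]
print(k,len(P),r.std())
a=cv2.imread('pics/side2.png')[100:260,240:440]; cv2.imwrite('pics/v2.png',cv2.resize(a,(750,600)))
E
```

```text
[ 0.46469394 -0.00131702  0.00053247] 381 0.000668348220737426
```

View pics/v2.png

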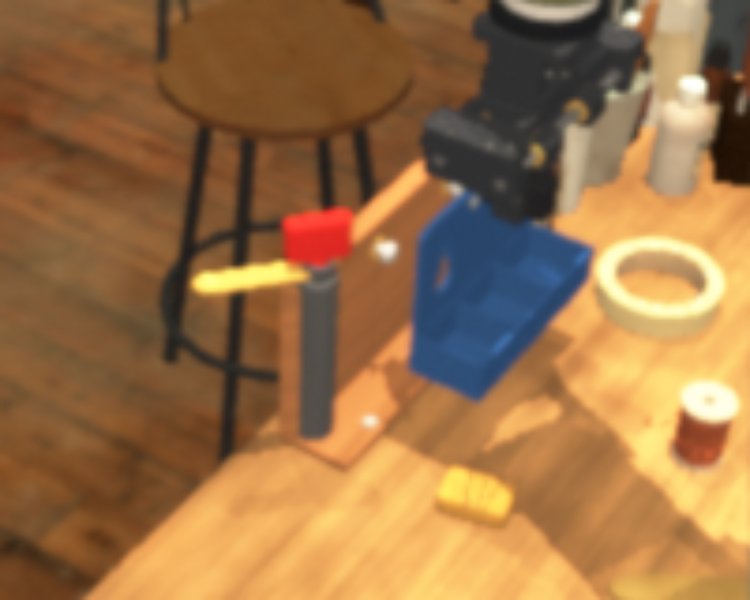

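>>> play_rows(
  commands=[
    {"linear": [0,0.07,0.06],"yaw": -0.05,"claw": 0},
    {"linear": [0,0.06,0.06],"yaw": 0,"claw": 0},
    {"linear": [0.2,0,0],"yaw": 0,"claw": 0},
    {"linear": [0.3,0,0],"yaw": 0,"claw": 0},
    {"linear": [0.3,0,0],"yaw": 0,"claw": 0},
    {"linear": [0.2,0,0],"yaw": 0,"claw": 0},
    {"linear": [0.1,0,0],"yaw": 0,"claw": 0},
    {"linear": [0.1,0,0],"yaw": 0,"claw": 0},
    {"linear": [0,0,0],"yaw": 0,"claw": 0},
    {"linear": [0,0,0],"yaw": 0,"claw": 0},
  ],
)

```text
time: 10.35
position: [0.472, -0.0596, 0.1691]
tool_rot: [-0.0, 1.0, 0.004, -0.0]
force: [-0.9, -1.1, -3.0]
grip_width: 0.0238
finger_force: 45.0
```

```bash
python3 -c "
from g import plan
plan(.49,-.0595,.1692,0.3)"
```

```text
t 10.35 pos [ 0.472  -0.0596  0.1691] phi 0.41 | turn first (units) 0.03 then lin units [ 0.601  0.    -0.002] | F [-0.9 -1.1 -3. ] w 0.0238 q6 1.19
```

>>> play_rows(
  commands=[
    {"linear": [0.1,0,0],"yaw": 0,"claw": 0},
    {"linear": [0.1,0,0],"yaw": 0,"claw": 0},
    {"linear": [0.1,0,0],"yaw": 0,"claw": 0},
    {"linear": [0,0,0],"yaw": 0,"claw": 0},
  ],
)

```text
time: 10.75
position: [0.4815, -0.0596, 0.1692]
tool_rot: [0.0, 1.0, 0.004, 0.0]
force: [0.1, -0.2, -3.6]
grip_width: 0.0237
finger_force: 45.0
```

>>> play_rows(
  commands=[
    {"linear": [0.1,0,0],"yaw": 0,"claw": 0},
    {"linear": [0.1,0,0],"yaw": 0,"claw": 0},
    {"linear": [0,0,0],"yaw": 0,"claw": 0},
  ],
)

```text
time: 11.05
position: [0.4875, -0.0596, 0.1691]
tool_rot: [0.0, 1.0, 0.004, 0.0]
force: [0.1, 0.7, -3.1]
grip_width: 0.0237
finger_force: 45.0
```

No contact, so the heads are inside the holes. I'll creep forward until the plate meets the board.

>>> play_rows(
  commands=[
    {"linear": [0.04,0,0],"yaw": 0,"claw": 0},
    {"linear": [0.04,0,0],"yaw": 0,"claw": 0},
    {"linear": [0,0,0],"yaw": 0,"claw": 0},
  ],
)

```text
time: 11.35
position: [0.4896, -0.0595, 0.1692]
tool_rot: [0.0, 1.0, 0.004, 0.0]
force: [-0.2, 0.1, -2.9]
grip_width: 0.0238
finger_force: 45.0
```

>>> play_rows(
  commands=[
    {"linear": [0.03,0,0],"yaw": 0,"claw": 0},
    {"linear": [0,0,0],"yaw": 0,"claw": 0},
  ],
)

```text
time: 11.55
position: [0.4904, -0.0595, 0.1692]
tool_rot: [0.0, 1.0, 0.004, 0.0]
force: [-0.8, 0.1, -2.4]
grip_width: 0.0236
finger_force: 45.0
```

>>> play_rows(
  commands=[
    {"linear": [0.03,0,0],"yaw": 0,"claw": 0},
    {"linear": [0,0,0],"yaw": 0,"claw": 0},
  ],
)

```text
time: 11.75
position: [0.4911, -0.0594, 0.1691]
tool_rot: [-0.0, 1.0, 0.004, -0.0]
force: [-1.7, -0.2, -2.1]
grip_width: 0.0236
finger_force: 45.0
```

>>> play_rows(
  commands=[
    {"linear": [0.03,0,0],"yaw": 0,"claw": 0},
    {"linear": [0,0,0],"yaw": 0,"claw": 0},
  ],
)

```text
time: 11.95
position: [0.4912, -0.0594, 0.1691]
tool_rot: [-0.0, 1.0, 0.004, -0.001]
force: [-7.1, -0.5, 0.9]
grip_width: 0.0238
finger_force: 45.0
```

The plate is at the board. I'll back off about 1 mm and slide down.

>>> play_rows(
  commands=[
    {"linear": [-0.07,0,0],"yaw": 0,"claw": 0},
    {"linear": [0,0,0.1],"yaw": 0,"claw": 0},
    {"linear": [0,0,0.1],"yaw": 0,"claw": 0},
    {"linear": [0,0,0.1],"yaw": 0,"claw": 0},
    {"linear": [0,0,0.1],"yaw": 0,"claw": 0},
    {"linear": [0,0,0],"yaw": 0,"claw": 0},
  ],
)

```text
time: 12.55
position: [0.49, -0.0594, 0.1566]
tool_rot: [-0.0, 1.0, 0.004, -0.0]
force: [0.4, 0.1, -3.1]
grip_width: 0.0236
finger_force: 45.0
```

>>> play_rows(
  commands=[
    {"linear": [0,0,0.1],"yaw": 0,"claw": 0},
    {"linear": [0,0,0.1],"yaw": 0,"claw": 0},
    {"linear": [0,0,0.1],"yaw": 0,"claw": 0},
    {"linear": [0,0,0],"yaw": 0,"claw": 0},
  ],
)

```text
time: 12.95
position: [0.4899, -0.0594, 0.1477]
tool_rot: [-0.0, 1.0, 0.004, -0.0]
force: [-0.3, -0.2, -3.2]
grip_width: 0.0237
finger_force: 45.0
```

>>> play_rows(
  commands=[
    {"linear": [0,0,0.07],"yaw": 0,"claw": 0},
    {"linear": [0,0,0.07],"yaw": 0,"claw": 0},
    {"linear": [0,0,0.03],"yaw": 0,"claw": 0},
    {"linear": [0,0,0],"yaw": 0,"claw": 0},
  ],
)

```text
time: 13.35
position: [0.49, -0.0595, 0.1429]
tool_rot: [-0.0, 1.0, 0.004, -0.0]
force: [0.2, 0.6, -3.5]
grip_width: 0.0238
finger_force: 45.0
```

>>> play_rows(
  commands=[
    {"linear": [0,0,0.04],"yaw": 0,"claw": 0},
    {"linear": [0,0,0],"yaw": 0,"claw": 0},
  ],
)

```text
time: 13.55
position: [0.4902, -0.0595, 0.1419]
tool_rot: [0.0, 1.0, 0.004, 0.0]
force: [0.3, -0.2, -1.5]
grip_width: 0.0241
finger_force: 45.0
```

>>> play_rows(
  commands=[
    {"linear": [0,0,0.04],"yaw": 0,"claw": 0},
    {"linear": [0,0,0],"yaw": 0,"claw": 0},
  ],
)

```text
time: 13.75
position: [0.4902, -0.0596, 0.1415]
tool_rot: [0.0, 1.0, 0.004, 0.0]
force: [-3.5, 0.6, 5.1]
grip_width: 0.0241
finger_force: 45.0
```

>>> play_rows(
  commands=[
    {"linear": [0,0,0.02],"yaw": 0,"claw": 0},
    {"linear": [0,0,0],"yaw": 0,"claw": 0.1},
    {"linear": [0,0,0],"yaw": 0,"claw": 0.2},
    {"linear": [0,0,0],"yaw": 0,"claw": 0.3},
    {"linear": [0,0,0],"yaw": 0,"claw": 0.4},
    {"linear": [0,0,0],"yaw": 0,"claw": 0.5},
    {"linear": [0,0,0],"yaw": 0,"claw": 0.6},
    {"linear": [0,0,0],"yaw": 0,"claw": 0.6},
  ],
)

```text
time: 14.55
position: [0.4901, -0.0595, 0.14]
tool_rot: [-0.0, 1.0, 0.004, -0.0]
force: [-0.8, -0.3, 0.0]
grip_width: 0.0527
finger_force: 0.0
```

```bash
python3 look.py 4
```

```text
t 14.55 pos [ 0.4901 -0.0595  0.14  ] phi 0.41 | turn first (units) 0.03 then lin units [-1.671 -0.027 -1.034] | F [-0.8 -0.3  0. ] w 0.0527 q6 1.2
side (array([ 0.4637, -0.1438,  0.033 ]), array([0.5207, 0.0255, 0.1493]), 1369) (array([491.9, -59.9]), array([ 59.4, 175. ]), 0.24)
plate yaw 0.002467231 x0,y0 0.51885885 -0.018356256 228 y [-0.07860358  0.02547151] z 0.15746346717185356
```

View pics/v4.png

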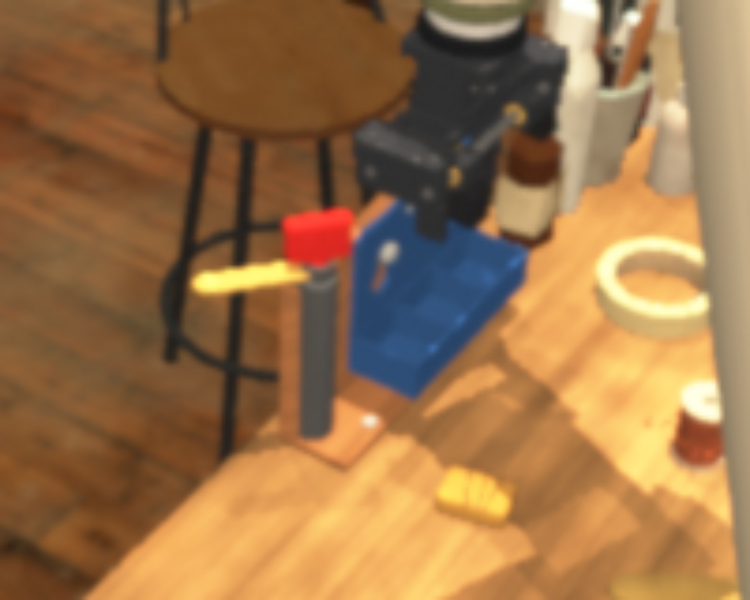

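The caddy hangs home with the stud head at (388,250) over the top of the slot. I'll rise, move over to the knob, and wind the wrist back so the whole turn fits in one grasp.

>>> play_rows(
  commands=[
    {"linear": [0,0,-0.2],"yaw": 0,"claw": 0.6},
    {"linear": [0,0,-0.5],"yaw": 0,"claw": 0.6},
    {"linear": [0,0,-0.8],"yaw": 0,"claw": 0.6},
    {"linear": [0,0,-0.9],"yaw": 0,"claw": 0.6},
    {"linear": [0,0,-0.9],"yaw": 0,"claw": 0.6},
    {"linear": [0,0,-0.7],"yaw": 0,"claw": 0.6},
    {"linear": [0.2,-0.9,0],"yaw": 0,"claw": 0.6},
    {"linear": [0.2,-0.9,0],"yaw": 0,"claw": 0.6},
    {"linear": [0.2,-0.9,0],"yaw": 0,"claw": 0.6},
    {"linear": [0.2,-0.9,0],"yaw": 0,"claw": 0.6},
    {"linear": [0.2,-0.9,0],"yaw": 0,"claw": 0.6},
    {"linear": [0,0,0],"yaw": -1,"claw": 0.6},
    {"linear": [0,0,0],"yaw": -1,"claw": 0.6},
    {"linear": [0,0,0],"yaw": -1,"claw": 0.6},
    {"linear": [0,0,0],"yaw": -1,"claw": 0.6},
    {"linear": [0,0,0],"yaw": -1,"claw": 0.6},
    {"linear": [0,0,0],"yaw": -1,"claw": 0.6},
    {"linear": [0,0,0],"yaw": -1,"claw": 0.6},
    {"linear": [0,0,0],"yaw": -1,"claw": 0.6},
    {"linear": [0,0,0],"yaw": -1,"claw": 0.6},
  ],
)

```text
time: 16.6
position: [0.5191, 0.0757, 0.2605]
tool_rot: [0.0, 0.949, 0.314, 0.0]
force: [0.3, 0.4, 0.2]
grip_width: 0.053
finger_force: 0.0
```

>>> play_rows(
  commands=[
    {"linear": [0,0,0],"yaw": -1,"claw": 0.6},
    {"linear": [0,0,0],"yaw": -1,"claw": 0.6},
    {"linear": [0,0,0],"yaw": -1,"claw": 0.6},
    {"linear": [0,0,0],"yaw": -1,"claw": 0.6},
    {"linear": [0,0,0],"yaw": -1,"claw": 0.6},
    {"linear": [0,0,0],"yaw": -1,"claw": 0.6},
    {"linear": [0,0,0],"yaw": -1,"claw": 0.6},
    {"linear": [0,0,0],"yaw": -1,"claw": 0.6},
    {"linear": [0,0,0],"yaw": -1,"claw": 0.6},
    {"linear": [0,0,0],"yaw": -1,"claw": 0.6},
    {"linear": [0,0,0],"yaw": -1,"claw": 0.6},
    {"linear": [0,0,0],"yaw": -1,"claw": 0.6},
    {"linear": [0,0,0],"yaw": -1,"claw": 0.6},
    {"linear": [0,0,0],"yaw": -1,"claw": 0.6},
    {"linear": [0,0,0],"yaw": -1,"claw": 0.6},
    {"linear": [0,0,0],"yaw": -1,"claw": 0.6},
    {"linear": [0,0,0],"yaw": -1,"claw": 0.6},
    {"linear": [0,0,0],"yaw": -1,"claw": 0.6},
    {"linear": [0,0,0],"yaw": -1,"claw": 0.6},
    {"linear": [0,0,0],"yaw": -1,"claw": 0.6},
  ],
)

```text
time: 18.6
position: [0.5191, 0.0757, 0.2605]
tool_rot: [0.0, 0.526, 0.851, 0.0]
force: [-0.8, -0.3, 0.4]
grip_width: 0.0533
finger_force: 0.0
```

>>> play_rows(
  commands=[
    {"linear": [0,0,0],"yaw": -1,"claw": 0.6},
    {"linear": [0,0,0],"yaw": -1,"claw": 0.6},
    {"linear": [0,0,0],"yaw": -1,"claw": 0.6},
    {"linear": [0,0,0],"yaw": -1,"claw": 0.6},
    {"linear": [0,0,0],"yaw": -1,"claw": 0.6},
    {"linear": [0,0,0],"yaw": -1,"claw": 0.6},
    {"linear": [0,0,0],"yaw": -1,"claw": 0.6},
    {"linear": [0,0,0],"yaw": -1,"claw": 0.6},
    {"linear": [0,0,0],"yaw": -1,"claw": 0.6},
    {"linear": [0,0,0],"yaw": -1,"claw": 0.6},
    {"linear": [0,0,0],"yaw": -1,"claw": 0.6},
    {"linear": [0,0,0],"yaw": -1,"claw": 0.6},
    {"linear": [0,0,0],"yaw": -1,"claw": 0.6},
    {"linear": [0,0,0],"yaw": -1,"claw": 0.6},
    {"linear": [0,0,0],"yaw": -1,"claw": 0.6},
    {"linear": [0,0,0],"yaw": -1,"claw": 0.6},
    {"linear": [0,0,0],"yaw": -1,"claw": 0.6},
    {"linear": [0,0,0],"yaw": -1,"claw": 0.6},
    {"linear": [0,0,0],"yaw": -1,"claw": 0.6},
    {"linear": [0,0,0],"yaw": -1,"claw": 0.6},
  ],
)

```text
time: 20.6
position: [0.5191, 0.0757, 0.2605]
tool_rot: [0.0, -0.144, 0.99, -0.0]
force: [-0.6, 0.6, -1.0]
grip_width: 0.053
finger_force: 0.0
```

>>> play_rows(
  commands=[
    {"linear": [0,0,0],"yaw": -1,"claw": 0.6},
    {"linear": [0,0,0],"yaw": -1,"claw": 0.6},
    {"linear": [0,0,0],"yaw": -1,"claw": 0.6},
    {"linear": [0,0,0],"yaw": -1,"claw": 0.6},
    {"linear": [0,0,0],"yaw": -1,"claw": 0.6},
    {"linear": [0,0,0],"yaw": -1,"claw": 0.6},
    {"linear": [0,0,0],"yaw": -1,"claw": 0.6},
    {"linear": [0,0,0],"yaw": -1,"claw": 0.6},
    {"linear": [0,0,0],"yaw": 0,"claw": 0.6},
  ],
)

```text
time: 21.5
position: [0.5191, 0.0757, 0.2604]
tool_rot: [0.0, -0.41, 0.912, -0.0]
force: [-0.8, 0.2, 0.1]
grip_width: 0.0529
finger_force: 0.0
```

```bash
python3 -c "
from g import plan
plan(.5188,.0755,.174,229.4)"
```

```text
t 21.5 pos [0.5191 0.0757 0.2604] phi -131.55 | turn first (units) -0.24 then lin units [1.300e-02 2.000e-03 2.882e+00] | F [-0.8  0.2  0.1] w 0.0529 q6 -2.5
```

>>> play_rows(
  commands=[
    {"linear": [0,0,0.5],"yaw": -0.24,"claw": 0.6},
    {"linear": [0,0,0.7],"yaw": 0,"claw": 0.6},
    {"linear": [0,0,0.7],"yaw": 0,"claw": 0.6},
    {"linear": [0,0,0.6],"yaw": 0,"claw": 0.6},
    {"linear": [0,0,0.33],"yaw": 0,"claw": 0.6},
    {"linear": [0,0,0],"yaw": 0,"claw": 0.4},
    {"linear": [0,0,0],"yaw": 0,"claw": 0.3},
    {"linear": [0,0,0],"yaw": 0,"claw": 0.2},
    {"linear": [0,0,0],"yaw": 0,"claw": 0.1},
    {"linear": [0,0,0],"yaw": 0,"claw": 0},
    {"linear": [0,0,0],"yaw": 0,"claw": 0},
    {"linear": [0,0,0],"yaw": 0,"claw": 0},
  ],
  grip_force=25,
)

```text
time: 22.7
position: [0.5205, 0.0747, 0.1758]
tool_rot: [0.001, -0.417, 0.909, -0.002]
force: [4.2, -4.2, -0.9]
grip_width: 0.0135
finger_force: 30.8
```

>>> play_rows(
  commands=[
    {"linear": [0,-0.07,0],"yaw": 0,"claw": 0},
    {"linear": [0,0,0],"yaw": 0,"claw": 0},
    {"linear": [0,0,0],"yaw": 0.4,"claw": 0},
    {"linear": [0,0,0],"yaw": 0.6,"claw": 0},
    {"linear": [0,0,0],"yaw": 0.8,"claw": 0},
    {"linear": [0,0,0],"yaw": 0.8,"claw": 0},
  ],
)

```text
time: 23.3
position: [0.5206, 0.0747, 0.1757]
tool_rot: [0.0, -0.332, 0.943, 0.0]
force: [-1.7, 1.7, 5.2]
grip_width: 0.0138
finger_force: 30.8
```

```bash
python3 -c "
from g import plan,sensors
plan(.5188,.0755,.174,90.2);print(sensors.read_state()['moment'])"
```

```text
t 23.3 pos [0.5206 0.0747 0.1757] phi -141.19 | turn first (units) 32.15 then lin units [ 0.027 -0.058  0.058] | F [-1.7  1.7  5.2] w 0.0138 q6 -2.33
[0.39031603 0.26755321 0.05367228]
```

Turning well with low forces.

>>> play_rows(
  commands=[
    {"linear": [0,0,0],"yaw": 0.9,"claw": 0},
    {"linear": [0,0,0],"yaw": 0.9,"claw": 0},
    {"linear": [0,0,0],"yaw": 0.9,"claw": 0},
    {"linear": [0,0,0],"yaw": 0.9,"claw": 0},
    {"linear": [0,0,0],"yaw": 0.9,"claw": 0},
    {"linear": [0,0,0],"yaw": 0.9,"claw": 0},
    {"linear": [0,0,0],"yaw": 0.9,"claw": 0},
    {"linear": [0,0,0],"yaw": 0.9,"claw": 0},
    {"linear": [0,0,0],"yaw": 0.9,"claw": 0},
    {"linear": [0,0,0],"yaw": 0.9,"claw": 0},
    {"linear": [0,0,0],"yaw": 0,"claw": 0},
  ],
)

```text
time: 24.4
position: [0.5206, 0.0747, 0.1757]
tool_rot: [0.0, -0.025, 1.0, 0.0]
force: [-2.2, 1.9, 5.1]
grip_width: 0.0141
finger_force: 30.8
```

>>> play_rows(
  commands=[
    {"linear": [0,0,0],"yaw": 0.9,"claw": 0},
    {"linear": [0,0,0],"yaw": 0.9,"claw": 0},
    {"linear": [0,0,0],"yaw": 0.9,"claw": 0},
    {"linear": [0,0,0],"yaw": 0.9,"claw": 0},
    {"linear": [0,0,0],"yaw": 0.9,"claw": 0},
    {"linear": [0,0,0],"yaw": 0.9,"claw": 0},
    {"linear": [0,0,0],"yaw": 0.9,"claw": 0},
    {"linear": [0,0,0],"yaw": 0.9,"claw": 0},
    {"linear": [0,0,0],"yaw": 0.9,"claw": 0},
    {"linear": [0,0,0],"yaw": 0.9,"claw": 0},
    {"linear": [0,0,0],"yaw": 0.9,"claw": 0},
    {"linear": [0,0,0],"yaw": 0.9,"claw": 0},
    {"linear": [0,0,0],"yaw": 0.9,"claw": 0},
    {"linear": [0,0,0],"yaw": 0.9,"claw": 0},
    {"linear": [0,0,0],"yaw": 0.9,"claw": 0},
    {"linear": [0,0,0],"yaw": 0.9,"claw": 0},
    {"linear": [0,0,0],"yaw": 0.9,"claw": 0},
    {"linear": [0,0,0],"yaw": 0.9,"claw": 0},
    {"linear": [0,0,0],"yaw": 0.9,"claw": 0},
    {"linear": [0,0,0],"yaw": 0.9,"claw": 0},
  ],
)

```text
time: 26.4
position: [0.5206, 0.0747, 0.1757]
tool_rot: [-0.0, 0.568, 0.823, 0.0]
force: [-3.0, 1.8, 5.4]
grip_width: 0.0137
finger_force: 30.8
```

```bash
python3 -c "
from g import plan,sensors
plan(.5188,.0755,.174,90.2);print(sensors.read_state()['moment'])"
```

```text
t 26.4 pos [0.5206 0.0747 0.1757] phi 110.79 | turn first (units) 5.15 then lin units [ 0.028 -0.059  0.057] | F [-3.   1.8  5.4] w 0.0137 q6 -0.45
[0.18934475 0.19987097 0.08791363]
```

>>> play_rows(
  commands=[
    {"linear": [0,0,0],"yaw": 0.8,"claw": 0},
    {"linear": [0,0,0],"yaw": 0.8,"claw": 0},
    {"linear": [0,0,0],"yaw": 0.8,"claw": 0},
    {"linear": [0,0,0],"yaw": 0.8,"claw": 0},
    {"linear": [0,0,0],"yaw": 0.6,"claw": 0},
    {"linear": [0,0,0],"yaw": 0.4,"claw": 0},
    {"linear": [0,0,0],"yaw": 0.3,"claw": 0},
    {"linear": [0,0,0],"yaw": 0,"claw": 0},
  ],
)

```text
time: 27.2
position: [0.5206, 0.0747, 0.1757]
tool_rot: [-0.0, 0.689, 0.725, 0.0]
force: [-2.1, 1.8, 5.8]
grip_width: 0.0135
finger_force: 30.8
```

```bash
python3 -c "
from g import plan,sensors
plan(.5188,.0755,.174,90.2);print(sensors.read_state()['moment'])"
```

```text
t 27.2 pos [0.5206 0.0747 0.1757] phi 92.9 | turn first (units) 0.68 then lin units [ 0.028 -0.059  0.058] | F [-2.1  1.8  5.8] w 0.0135 q6 -0.13
[0.15723306 0.29539486 0.02055403]
```

>>> play_rows(
  commands=[
    {"linear": [0,0,0],"yaw": 0.4,"claw": 0},
    {"linear": [0,0,0],"yaw": 0.3,"claw": 0},
    {"linear": [0,0,0],"yaw": 0.3,"claw": 0},
    {"linear": [0,0,0],"yaw": 0,"claw": 0},
  ],
)

```text
time: 27.6
position: [0.5206, 0.0747, 0.1757]
tool_rot: [0.0, 0.714, 0.701, 0.0]
force: [-3.1, 2.1, 4.9]
grip_width: 0.0137
finger_force: 30.9
```

```bash
python3 -c "
from g import plan,sensors
plan(.5188,.0755,.174,90.2);print(sensors.read_state()['moment'])"
```

```text
t 27.6 pos [0.5206 0.0747 0.1757] phi 88.95 | turn first (units) -0.31 then lin units [ 0.028 -0.059  0.057] | F [-3.1  2.1  4.9] w 0.0137 q6 -0.06
[0.09713332 0.31905795 0.44473593]
```

The z moment has jumped to 0.44 N m, so the stop is reached. Releasing and looking.

>>> play_rows(
  commands=[
    {"linear": [0,0,0],"yaw": 0,"claw": 0.1},
    {"linear": [0,0,0],"yaw": 0,"claw": 0.2},
    {"linear": [0,0,0],"yaw": 0,"claw": 0.4},
    {"linear": [0,0,0],"yaw": 0,"claw": 0.5},
    {"linear": [0,0,0],"yaw": 0,"claw": 0.5},
    {"linear": [0,0,-0.4],"yaw": 0,"claw": 0.5},
    {"linear": [0,0,-0.8],"yaw": 0,"claw": 0.5},
    {"linear": [0,0,-0.9],"yaw": 0,"claw": 0.5},
    {"linear": [0,0,-0.9],"yaw": 0,"claw": 0.5},
    {"linear": [0,0,-0.9],"yaw": 0,"claw": 0.5},
    {"linear": [0,0.9,0],"yaw": 0,"claw": 0.5},
    {"linear": [0,0,0],"yaw": 0,"claw": 0.5},
  ],
)

```text
time: 28.8
position: [0.5494, 0.0736, 0.2921]
tool_rot: [0.0, 0.714, 0.701, 0.0]
force: [-0.4, 0.2, -0.8]
grip_width: 0.0439
finger_force: 0.0
```

```bash
python3 look.py 5; python3 - <<'E'
from m import *
H,W=load('side','side5'); h,s,v=[H[...,i].astype(int) for i in range(3)]
X,Y,Z=np.moveaxis(W,2,0); r=np.isfinite(X)&(X>.45)&(X<.62)&(Y<.2)&(Y>-.1)
for k,m in(('keeper',r&(h>18)&(h<36)&(s>110)&(Z>.155)&(Z<.175)),('red',r&((h<6)|(h>172))&(s>150)&(Z>.165))): print(k,box(W[m]),rect(W[m]))
E
```

```text
t 28.8 pos [0.5494 0.0736 0.2921] phi 88.94 | turn first (units) 22.16 then lin units [-3.668  4.4    4.036] | F [-0.4  0.2 -0.8] w 0.0439 q6 -0.06
side (array([ 0.4635, -0.1439,  0.0332]), array([0.5208, 0.0252, 0.1447]), 1422) (array([491.9, -60. ]), array([ 60.4, 176.5]), 0.15)
plate yaw 0.004808501 x0,y0 0.51883817 -0.043699212 265 y [-0.13785807  0.02539245] z 0.15735994152192798
keeper (array([ 0.5111, -0.0082,  0.1627]), array([0.5276, 0.05  , 0.1686]), 77) (array([516.9,  21.9]), array([18.8, 66. ]), 7.64)
red (array([0.5119, 0.0542, 0.1725]), array([0.5257, 0.0975, 0.2066]), 175) (array([518.5,  75.1]), array([47.5, 14.7]), 88.42)
```

View pics/v5.png

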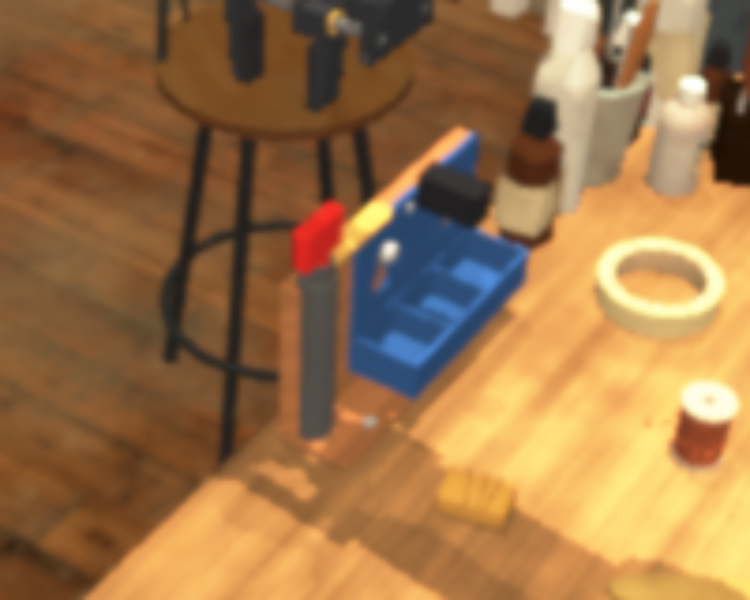

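The keeper lies along the plate's top edge at (365,230), in line with the red bar at (320,237). The caddy hangs upright, the bystanders haven't moved, and the gripper is clear.

```bash
python3 -c "
from cell import job
print(job.job_done())"
```

```text
the job is handed in; nothing more can be done
None
```

The caddy hangs fully home on both studs, the keeper is turned to its stop along the top of the back plate, and the job is handed in at about 29 s on the robot clock.

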